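# Fit the heating block to a dry bath and shut its cover

### The job

Of the two aluminium heating blocks on the bench, pick the one whose outline matches the chamber of the dry bath and lower it into the chamber, without dropping it, until it sits fully down on the chamber floor. Then close the bath's cover fully over it. Leave the other block, the tube rack, the bottle and the tip box where they stand.

Things in the scene. Friction and masses are not known exactly. Their poses are not given: they have to be found in the camera images.
- bath: dry bath, a grey bench instrument fixed in place: 270 mm deep (x), 180 mm wide (y), a sloping keypad on its front 100 mm (-x side), behind it a flat top 90 mm above the bench with one rectangular chamber. Origin at the centre of its underside; x runs from the keypad to the back, y to the left, z up; at zero yaw x points away from the robot
- chamber (a point): centre of the floor of the bath's chamber, 42 mm behind the bath's centre and 64 mm above the bench; same axes as the bath. The chamber has aluminium walls and is open at the top: 99 mm long (x), 65 mm wide (y), 26 mm deep below the flat top, with a 4 mm bevel at 45 degrees around its rim. The flat top reaches 57 mm beyond it to each side, 27 mm to the front, 43 mm to the back
- cover (a joint): angle of the bath's cover: 0 is shut on the flat top; grows as it opens upward and back (0 to 1.9 rad; starts standing open). Stiff hinge: it stays where it is left and takes about 3 N at the front edge to move. A smoked clear cap, 145 mm from hinge to front, 112 mm wide, 42 mm high outside, 4 mm walls, flat outer face, 0.22 kg; shut, it leaves 8 mm over the fitted block
- cover_hinge (a point): middle of the cover's hinge axis, along its lower back edge: 1 mm above the bath's flat top, 73 mm behind the chamber's centre; the axis runs along the bath's y
- cover_tab (a point): middle of the outer face of the grey finger tab at the cover's front edge, turning with the cover: 155 mm from the hinge along the cover, 42 mm out from its open side. The tab is 56 mm wide, 6 mm thick, stands 22 mm out from the front wall, its outer face flush with the cover's flat outer face. Shut: level, 43 mm above the flat top, outer face up. Open: it points up, outer face to the back
- block: the larger aluminium heating block, standing on the bench: 96 mm long (x), 62 mm wide (y), 56 mm high, with 24 round tube wells in its top (6 by 4); about 0.6 kg. Its lowest 4 mm are relieved by 2 mm all round. Origin at the centre of its underside, z up; either way round is right. Seated, it stands 30 mm proud of the bath's flat top
- spare_block: the smaller aluminium heating block, for another bath: 78 mm long (x), 52 mm wide (y), 56 mm high, with 6 wide wells (3 by 2); stands loose on the bench. Origin at the centre of its underside
- tube_rack: white rack of capped tubes, 60 mm (x) by 140 mm (y), 54 mm high, loose on the bench. Origin at the centre of its underside
- bottle: glass bottle with blue cap, 68 mm diameter, 150 mm high, loose on the bench. Origin at the centre of its underside
- tip_box: grey pipette tip box with clear lid, 88 mm (x) by 125 mm (y), 69 mm high, loose on the bench. Origin at the centre of its underside
Not all that is in view belongs to the job. Leave any green or orange look-alike of the block alone.

How it is judged:
By the outcome, as a careful person would: the job done as asked, in the order asked, and still so for the second after the job is handed in, with the robot touching nothing.
It also fails if it takes over 64 s, if anything falls off the work surface, if the arm or the gripper's body presses on something with over 40 N, if the wrist force passes 120 N, or if a joint passes its speed limit or range.

### The arm

A 6-joint arm with a two-finger parallel gripper is mounted at the origin on the work surface. World frame = base frame: x ahead of the robot, y to its left, z up, the work surface at z = 0. Lengths are in m, angles in degrees, forces in N, time in s.
With the tool pointing down it reaches from about 0.4 to 0.825 m from the base axis. Payload 7 kg.
Tool frame: the origin (TCP) lies midway between the tips of the shut fingers; the grasp point (between the pads) lies 19 mm behind it; z points along the fingers, x is the direction in which the jaws open and shut, and the axes are right-handed (so a half turn about z gives the same grasp; the last joint's range is limited). The gripper opens to 88 mm and grips with 3 to 60 N. Pads are 19 mm wide; open, the fingers measure 130 mm over their backs; the gripper's body (78 mm by 193 mm) begins 47 mm behind the grasp point.
Start: joints at [-57.863, 20.546, 0.682, 0, -70.136, -16.507], TCP at [0.182, -0.65, 0.227] pointing down, gripper open.
Joint ranges: [-176.03, 176.03], [-82.01, 121.73], [-58.28, 71.71], [-173.87, 95.51], [-174.79, -0.11], [-173.66, 173.66]. Speed limits (degrees/s): [136.94, 136.94, 172.46, 180, 180, 180].

### API

Orientations are given as [roll, pitch, yaw] about the fixed x, y, z axes, in that order (R = Rz(yaw) Ry(pitch) Rx(roll)).
In Python, from plant import ctrl, vision, nets gives the robot as it stands.
- The arm moves only by the shell command python3 -m jog 'ROWS'. ROWS is text: rows parted by semicolons, each of 7 numbers parted by spaces: the turn, a rotation vector about the tool's x, y, z in units of 0.1 rad (1.0 is 0.1 rad), then the shift along the tool's x, y, z in units of 4 cm (1.0 is 4 cm), then the opening, from -1 (shut) to 1 (fully open). In form: rx ry rz x y z jaw; .... A call has 1 to 8 rows; each row shifts and turns the commanded pose from where the row before left it, along the tool's axes as they then stand; what a row does not reach is not made up. A row lasts 1/8 s, in which the tool goes at most 62.5 mm and 10.7 degrees, less where a joint would pass 70% of its speed; a pose out of reach is approached as far as the arm can. A call with a number of a shift or a turn outside -1 to 1 is refused whole. A call with a gripper value outside its range is refused whole. The fingers move at their own pace and stop on an object; the grip force is fixed at half the most. Time passes only in rows, so rows that do not move let the fingers close. It gives the time, the measured TCP pose, the force and the opening at its end, in the units of the state.
- ctrl.get_obs(): the state, without advancing time (a new reading comes with each control period).
- vision.snapshot(name): name is "scene" or "side" or "wrist"; returns (picture, depth): 420x560x3 uint8, red, green, blue; 420x560 float32, m along the optical axis (not along the pixel's ray), 0 where there is no reading.
- vision.camera_info(name): a dict with "camera_matrix" (3x3 intrinsics, pixels), "camera_from_world" (4x4, takes a point from world to camera coordinates); the wrist camera has in their place "tool_from_camera" (4x4, takes a point from camera to tool coordinates, whose origin is the TCP and whose axes are the tool frame's). Camera axes: x right, y down, z forward; pixel columns grow to the right and rows downward; lengths in m; the calibration is good to about 2 mm. The wrist camera is an equidistant fisheye: a pixel r from the principal point sees the ray r / f radians off the axis. A picture is of the moment at which its call begins: read the wrist's pose just before it. camera_info takes no time and is no camera call.
- ctrl.close_job(): hands the job in, once; it reports no verdict.
Trained networks look in the newest picture that a camera, given by its name, has taken for a name from the list of things; names that differ only in an ending like _2 or _b are one class to them, and where a whole thing is asked for, a point or a joint stands for the part that bears it (a point fixed in the world has none). Each returns a list of dicts, best first, with "score" (0 to 1); they miss things now and then, are a little off and sometimes report something else, mostly with a low value. They report only what shows in the picture. A call takes as long as a camera call. They do not tell look-alikes from the thing itself.
- nets.boxes_of(target, camera): "location" ([x, y, z] in m, in world coordinates, good to about 4 mm: the middle of the surface that is visible of it).
The state is a dict: "clock": time; "joint_pos": joint angles; "qvel": joint speeds; "tau": joint torques, N m; "tool_pos": TCP position; "orientation": TCP orientation; "force": force on the tool from outside, world axes, zero at the start; "moment": the same for the moment, N m; "opening": finger opening in m.
Only numpy, scipy, OpenCV 4.12 (cv2) and the standard library are available. Lean on these libraries where they do the work, as an engineer would, in place of code of your own. Each camera call takes 0.05 s, during which the arm holds its last target.

## Working session

There is one attempt and no reset: what is moved stays moved. The work goes in short steps, Python scripts to look and compute and a shell command to move; the robot and the scene stay as the last step left them, time stands still between calls to the robot, and variables do not carry over. Pictures are saved under pics/ and viewed, and the job is handed in when it is done.

```bash
ls; mkdir -p pics
python3 - <<'E'
from plant import ctrl, vision, nets
import cv2
print(ctrl.get_obs())
for n in ["scene","side","wrist"]:
    p,d=vision.snapshot(n); cv2.imwrite(f"pics/{n}0.png",p[:,:,::-1])
    import numpy as np; np.save(f"{n}0.npy",d)
    print(n,vision.camera_info(n))
    if n!="wrist":
        for t in ["bath","block","spare_block","cover","cover_tab","tube_rack","bottle","tip_box"]:
            print(n,t,[(round(r['score'],2),[round(float(v),3) for v in r['location']]) for r in nets.boxes_of(t,n)])
print(ctrl.get_obs()['clock'])
E
```

```text
pics
{'clock': 0.0, 'joint_pos': array([-5.78629322e+01,  2.05905866e+01,  6.33854578e-01, -2.18433473e-02,
       -7.01366950e+01, -1.65065048e+01]), 'qvel': array([ 0.04878889, -0.0631225 ,  0.06160523, -0.02786685,  0.06368489,
       -0.01907848]), 'tau': array([-1.63360477e-03, -5.82714951e+01,  2.93061233e+01,  6.99728251e+00,
        6.99762837e-03, -2.05653159e-04]), 'tool_pos': array([ 0.18171001, -0.64956242,  0.22562747]), 'orientation': array([-1.79993140e+02, -9.54115321e-02,  1.05623119e+02]), 'force': array([ 0.07458501, -0.42246073,  0.25625078]), 'moment': array([-0.03289468, -0.06126632,  0.05188813]), 'opening': 0.08737901417848525}
scene {'camera_matrix': array([[398.54352941,   0.        , 276.12416105],
       [  0.        , 398.54352941, 203.34793624],
       [  0.        ,   0.        ,   1.        ]]), 'camera_from_world': array([[-0.83789391,  0.54574889, -0.00958914,  0.37518649],
       [ 0.45182604,  0.6836224 , -0.57316109, -0.19567608],
       [-0.30624668, -0.48458081, -0.81938661,  1.30832716],
       [ 0.        ,  0.        ,  0.        ,  1.       
[... 1184 characters left out ...]
, (0.57, [0.671, -0.209, 0.043])]
side bottle [(0.84, [0.366, 0.393, 0.097])]
side tip_box [(0.64, [0.612, 0.429, 0.067]), (0.48, [0.673, -0.209, 0.045])]
wrist {'camera_matrix': array([[325.1922621 ,   0.        , 280.53312587],
       [  0.        , 325.1922621 , 206.43043938],
       [  0.        ,   0.        ,   1.        ]]), 'tool_from_camera': array([[ 9.99999756e-01,  3.97000152e-04, -5.75370401e-04,
         1.09679227e-03],
       [-2.21048873e-04,  9.60434590e-01,  2.78505565e-01,
        -7.55199803e-02],
       [ 6.63172387e-04, -2.78505370e-01,  9.60434443e-01,
        -1.57410370e-01],
       [ 0.00000000e+00,  0.00000000e+00,  0.00000000e+00,
         1.00000000e+00]])}
0.95
```

View pics/scene0.png

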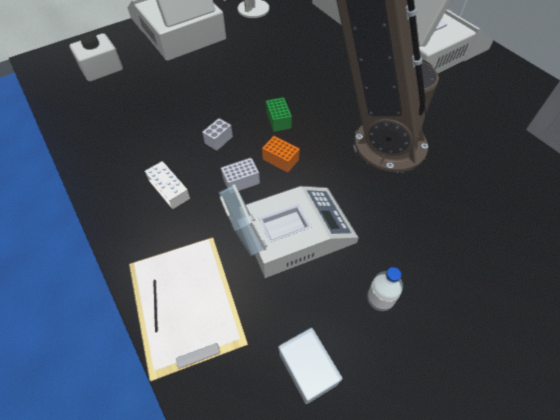

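View pics/side0.png

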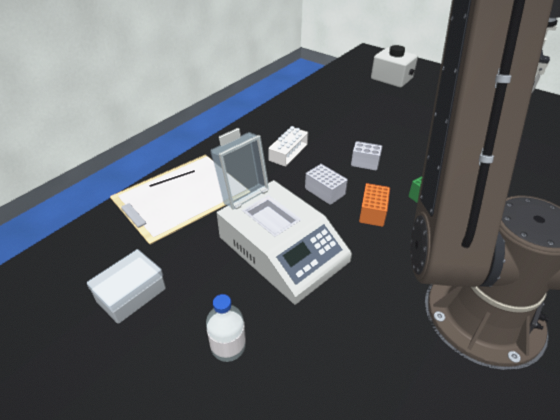

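View pics/wrist0.png

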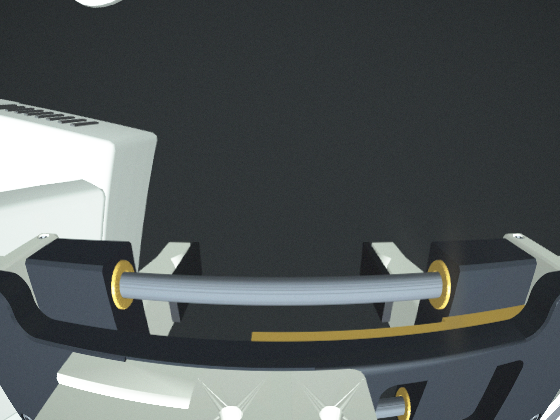

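The scene view shows four candidates:
- grey 24-well block at (240,174)
- grey 6-well block at (217,133)
- orange look-alike at (281,153)
- green look-alike at (279,113)

The grey 24-well block is the larger aluminium one, so it fits the description. I'll enlarge it and measure by depth.

```bash
cat > h.py <<'E'
import numpy as np, cv2
from plant import ctrl, vision, nets
def cloud(n,d):
    ci=vision.camera_info(n);K=ci['camera_matrix'];T=np.linalg.inv(ci['camera_from_world'])
    v,u=np.mgrid[:d.shape[0],:d.shape[1]]
    P=np.stack([(u-K[0,2])/K[0,0]*d,(v-K[1,2])/K[1,1]*d,d],-1)
    W=P@T[:3,:3].T+T[:3,3]; W[d==0]=np.nan
    return W
def proj(n,p):
    ci=vision.camera_info(n);K=ci['camera_matrix'];T=ci['camera_from_world']
    q=K@(T[:3,:3]@np.array(p)+T[:3,3]); return q[:2]/q[2]
E
python3 - <<'E'
from h import *
for n in ["scene","side"]:
    d=np.load(f"{n}0.npy"); im=cv2.imread(f"pics/{n}0.png"); W=cloud(n,d)
    c=proj(n,(0.48,-0.117,0.05)); c2=proj(n,(0.5,0.13,0.1))
    x,y=int(c[0]),int(c[1]); a=cv2.resize(im[y-45:y+45,x-60:x+60],(800,600),interpolation=cv2.INTER_CUBIC)
    cv2.imwrite(f"pics/{n}_blk.png",a)
    x,y=int(c2[0]),int(c2[1]); a=cv2.resize(im[max(0,y-75):y+75,x-100:x+100],(800,600),interpolation=cv2.INTER_CUBIC)
    cv2.imwrite(f"pics/{n}_bath.png",a)
    # table height
    z=W[...,2]; m=np.abs(z)<.015; print(n,"table",np.median(z[m]))
    m=(np.abs(z-.056)<.006)&(np.hypot(W[...,0]-.48,W[...,1]+.117)<.075)
    hsv=cv2.cvtColor(im,cv2.COLOR_BGR2HSV); m&=hsv[...,1]<90
    k,l,s,_=cv2.connectedComponentsWithStats(m.astype(np.uint8)); j=1+np.argmax(s[1:,4]); m=l==j
    p=W[m]; print("block top",m.sum(),np.median(p[:,2]),cv2.minAreaRect((p[:,:2]*1000).astype(np.float32)))
    # bath top
    m=(np.abs(z-.09)<.005)&(np.hypot(W[...,0]-.5,W[...,1]-.13)<.2)
    k,l,s,_=cv2.connectedComponentsWithStats(m.astype(np.uint8)); j=1+np.argmax(s[1:,4]); m=l==j
    p=W[m]; print("bath top",m.sum(),np.median(p[:,2]),cv2.minAreaRect((p[:,:2]*1000).astype(np.float32)))
    np.save(f"bt_{n}.npy",p)
E
```

```text
scene table -0.00043342449822680873
block top 466 0.05495321241154322 ((487.805419921875, -133.55079650878906), (67.0992660522461, 96.8348388671875), 80.83600616455078)
bath top 3093 0.08920089018291022 ((498.7911376953125, 105.36215209960938), (183.47682189941406, 213.4433135986328), 78.85552215576172)
side table 0.0008636594401876807
block top 536 0.05612470177833634 ((486.0362548828125, -134.3988494873047), (64.9278335571289, 99.00726318359375), 79.62602996826172)
bath top 3788 0.09064745962119763 ((495.5570373535156, 105.26127624511719), (183.2728729248047, 218.67230224609375), 79.10100555419922)
```

View pics/scene_blk.png

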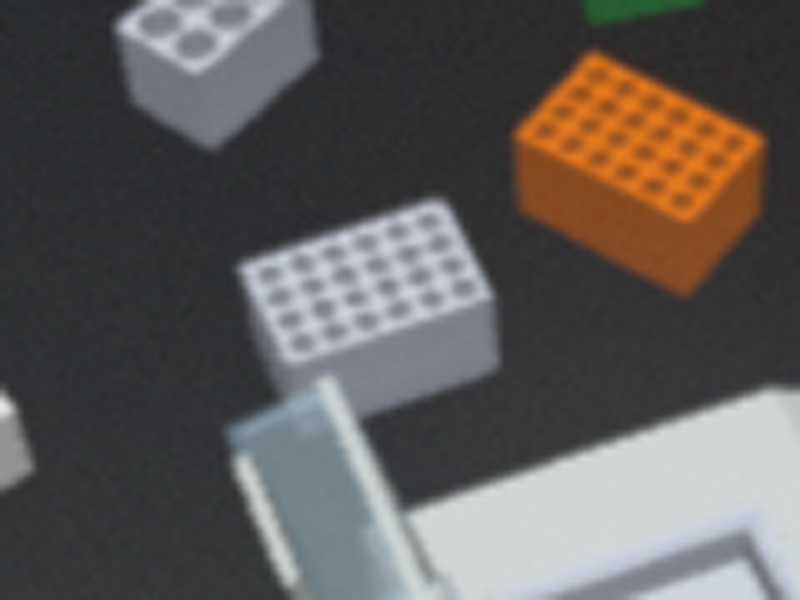

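View pics/scene_bath.png

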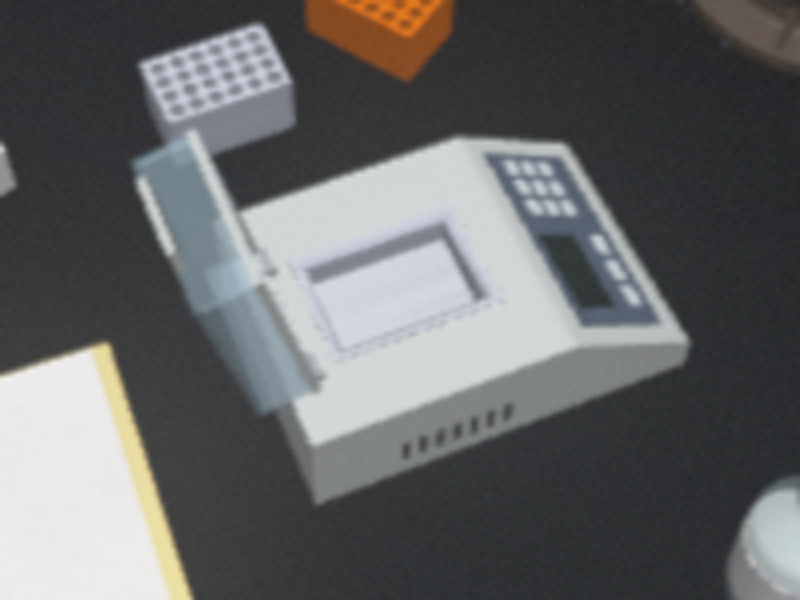

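View pics/side_bath.png

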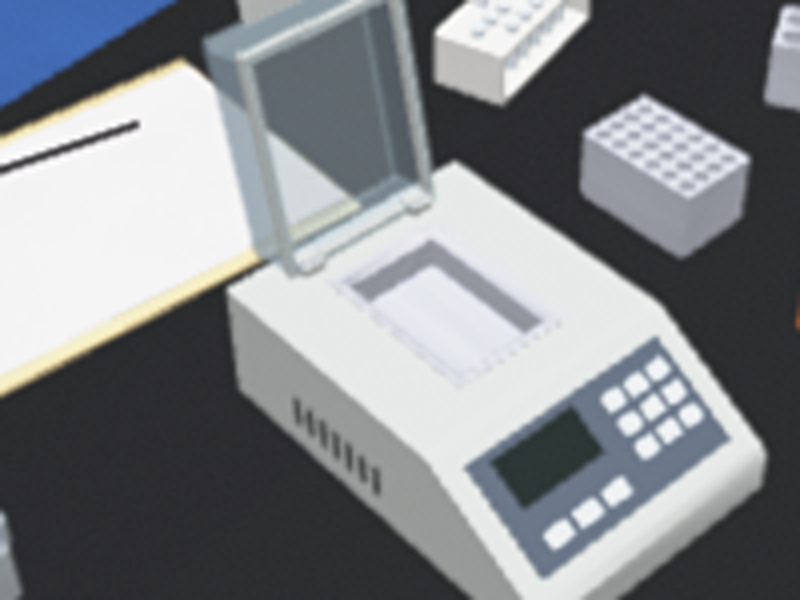

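The crop confirms it: a plain grey block with 6×4 wells, about 97×65 mm. The cover stands open at the back of the bath. Next I'll rectify the bath top to get the chamber pose from both views.

Run:
```python
from h import *
outs=[]
for n,zo in [("scene",0.0893),("side",0.0905)]:
    im=cv2.imread(f"pics/{n}0.png")
    yaw=np.radians(-11); c0=np.array([0.53,0.125]); s=0.0005  # m/px ; image col = bath y , row = bath x
    R=np.array([[np.cos(yaw),-np.sin(yaw)],[np.sin(yaw),np.cos(yaw)]])
    def w(px,py): # px col,py row
        b=np.array([(py-200)*s,(px-200)*s]); return np.r_[c0+R@b,0.09]
    src=np.float32([[0,0],[400,0],[400,400],[0,400]])
    dst=np.float32([proj(n,w(*p)) for p in src])
    H=cv2.getPerspectiveTransform(src,dst)
    outs.append(cv2.warpPerspective(im,H,(400,400),flags=cv2.WARP_INVERSE_MAP|cv2.INTER_CUBIC))
    W=cloud(n,np.load(f"{n}0.npy"))
    q=(W[...,:2]-c0)@R
    for nm,z0 in (("floor",.064),):
        m=(np.abs(W[...,2]-z0)<.005)&(np.abs(q[...,0])<.07)&(np.abs(q[...,1])<.06)
        p=W[m][:,:2]; print(n,nm,m.sum(),np.median(W[m][:,2]),cv2.minAreaRect((p*1000).astype(np.float32)))
    # cover points
    m=(W[...,2]>.12)&(W[...,2]<.3)&(np.hypot(W[...,0]-.61,W[...,1]-.12)<.12)
    p=W[m];b=np.c_[(p[:,:2]-c0)@R,p[:,2]]
    for z in np.arange(.12,.28,.02):
        k=np.abs(b[:,2]-z)<.01
        if k.sum():print(n,'cover z',round(z,2),k.sum(),np.percentile(b[k,0],[2,50,98]).round(3),np.percentile(b[k,1],[2,98]).round(3))
cv2.imwrite("pics/rect.png",np.hstack(outs))
```

```text
scene floor 545 0.06361052875571604 ((529.4007568359375, 108.35214233398438), (164.0483856201172, 81.11195373535156), 16.105722427368164)
scene cover z 0.12 38 [0.045 0.066 0.086] [-0.076  0.033]
scene cover z 0.14 84 [0.047 0.066 0.09 ] [-0.076  0.033]
scene cover z 0.16 81 [0.052 0.071 0.093] [-0.077  0.033]
scene cover z 0.18 87 [0.056 0.076 0.098] [-0.075  0.033]
scene cover z 0.2 90 [0.06  0.081 0.101] [-0.074  0.033]
scene cover z 0.22 578 [0.067 0.091 0.106] [-0.079  0.032]
scene cover z 0.24 311 [0.067 0.076 0.111] [-0.077  0.03 ]
side floor 538 0.06506468127531523 ((496.8548889160156, 96.90055847167969), (52.165489196777344, 85.2159194946289), 79.60023498535156)
side cover z 0.12 181 [0.043 0.081 0.085] [-0.079  0.031]
side cover z 0.14 361 [0.045 0.083 0.089] [-0.08   0.032]
side cover z 0.16 384 [0.049 0.087 0.093] [-0.079  0.032]
side cover z 0.18 391 [0.053 0.092 0.097] [-0.079  0.031]
side cover z 0.2 304 [0.057 0.093 0.099] [-0.08   0.032]
side cover z 0.22 331 [0.061 0.091 0.105] [-0.08   0.031]
side cover z 0.24 434 [0.064 0.082 0.107] [-0.077  0.029]
```

View pics/rect.png

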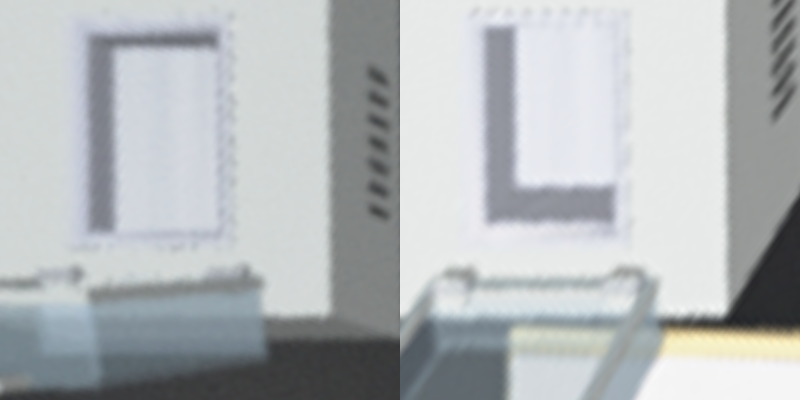

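Measured so far:
- **Block:** centre (0.487, -0.134), top at 0.0555, yaw about -10°.
- **Chamber:** centre about (0.490, 0.108), yaw about -11°. Rim size and cover width agree with the text.
- **Cover:** open at about 1.74 rad.

Next I'll turn the tool to the block's yaw.

```bash
cat >> h.py <<'E'
from scipy.spatial.transform import Rotation as Rot
def to(x,y,z,yaw=None,pitch=0):
    o=ctrl.get_obs(); R=Rot.from_euler('xyz',o['orientation'],degrees=True)
    d=R.inv().apply(np.array([x,y,z])-o['tool_pos'])
    print('t',round(o['clock'],2),'pos',o['tool_pos'].round(4),'rpy',o['orientation'].round(2),'F',o['force'].round(1),'op',round(o['opening'],4))
    s='shift units '+str((d/0.04).round(2))
    if yaw is not None:
        T=Rot.from_euler('xyz',[180,pitch,yaw],degrees=True)
        s+=' turn units '+str(((R.inv()*T).as_rotvec()/0.1).round(2))+' shift after turn '+str((T.inv().apply(np.array([x,y,z])-o['tool_pos'])/.04).round(2))
    print(s)
E
python3 -m jog '0 0 0.9 0 0 0 1; 0 0 0.9 0 0 0 1; 0 0 0.9 0 0 0 1; 0 0 0.9 0 0 0 1; 0 0 0.87 0 0 0 1'
python3 -c "
from h import *
to(.487,-.134,.17,80)"
```

```text
clock: 1.58
tool_pos: [0.1819, -0.65, 0.2265]
orientation: [-180.0, -0.0, 79.9]
force: [0.2, -0.3, -0.2]
opening: 0.0877
t 1.57 pos [ 0.1819 -0.65    0.2265] rpy [-180.     -0.     79.85] F [ 0.2 -0.3 -0.2] op 0.0877
shift units [14.04  5.24  1.41] turn units [-0.   -0.   -0.03] shift after turn [14.03  5.27  1.41]
```

```bash
python3 -m jog '0 0 0 0.6 0.2 0 1; 0 0 0 0.9 0.3 0 1; 0 0 0 1 0.4 0 1; 0 0 0 1 0.4 0 1; 0 0 0 1 0.4 0 1; 0 0 0 1 0.4 0 1; 0 0 0 1 0.4 0 1; 0 0 0 1 0.4 0 1'
python3 -m jog '0 0 0 1 0.4 0 1; 0 0 0 1 0.4 0 1; 0 0 0 1 0.4 0 1; 0 0 0 1 0.4 0.2 1; 0 0 0 1 0.4 0.4 1; 0 0 0 0.9 0.3 0.4 1; 0 0 0 0.63 0.07 0.4 1; 0 0 0 0 0 0 1'
python3 - <<'E'
from h import *
to(.487,-.134,.17,80)
p,d=vision.snapshot("wrist"); cv2.imwrite("pics/w1.png",p[:,:,::-1]); np.save("w1.npy",d)
E
```

```text
clock: 2.58
tool_pos: [0.3487, -0.3735, 0.2268]
orientation: [180.0, 0.0, 80.0]
force: [0.9, -0.3, 0.3]
opening: 0.0878
clock: 3.58
tool_pos: [0.4865, -0.1325, 0.1695]
orientation: [-179.9, 0.0, 80.1]
force: [0.5, -0.3, -0.4]
opening: 0.0876
t 3.58 pos [ 0.4865 -0.1325  0.1695] rpy [-1.7989e+02  2.0000e-02  8.0150e+01] F [ 0.5 -0.3 -0.4] op 0.0876
shift units [-0.03  0.02 -0.01] turn units [-0.02  0.    0.03] shift after turn [-0.03  0.02 -0.01]
```

View pics/w1.png

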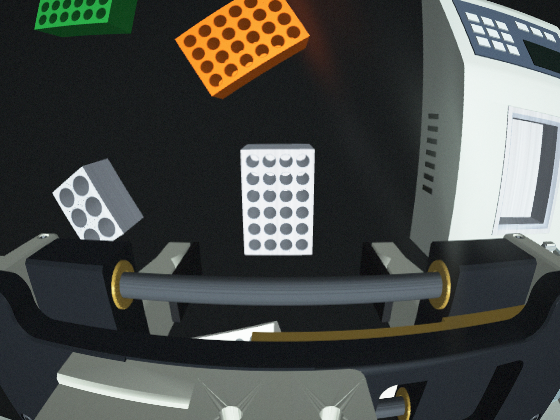

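The block's top face shows at corners (241,149), (314,149), (313,255), (243,255), square to the jaws. I'll check its centre with the wrist camera against the fixed cameras.

```bash
cat >> h.py <<'E'
def wray(u,v):
    ci=vision.camera_info("wrist");K=ci['camera_matrix'];T=ci['tool_from_camera']
    x,y=u-K[0,2],v-K[1,2];r=np.hypot(x,y);th=r/K[0,0]
    d=np.array([x/r*np.sin(th),y/r*np.sin(th),np.cos(th)])
    return T[:3,3],T[:3,:3]@d
def wplane(u,v,z,o=None):
    o=o or ctrl.get_obs();R=Rot.from_euler('xyz',o['orientation'],degrees=True)
    a,d=wray(u,v);a=R.apply(a)+o['tool_pos'];d=R.apply(d);return a+d*(z-a[2])/d[2]
E
python3 - <<'E'
from h import *
P=np.array([wplane(u,v,.0555) for u,v in [(241,149.5),(314,149.5),(313,255),(243,255)]])
print(P.round(4),P.mean(0)); print([round(np.linalg.norm(P[i]-P[i-1]),4) for i in range(4)])
d=P[2]+P[3]-P[0]-P[1];print('yaw',np.degrees(np.arctan2(d[1],d[0])))
d=np.load('w1.npy')
# depth at top between wells
for u,v in [(250,256-6),(278,150),(278,237),(230,200)]: 
    ci=vision.camera_info("wrist");T=ci['tool_from_camera'];a,r=wray(u,v);rc=T[:3,:3].T@r
    t=d[v,u]/rc[2];o=ctrl.get_obs();R=Rot.from_euler('xyz',o['orientation'],degrees=True);print(R.apply(a+r*t)+o['tool_pos'])
E
```

```text
[[ 0.4349 -0.1574  0.0555]
 [ 0.4455 -0.0969  0.0555]
 [ 0.5408 -0.1117  0.0555]
 [ 0.5298 -0.1753  0.0555]] [ 0.48773139 -0.13530568  0.0555    ]
[np.float64(0.0966), np.float64(0.0614), np.float64(0.0964), np.float64(0.0645)]
yaw -9.738076311184509
[ 0.52585638 -0.16780003  0.05555195]
[ 0.44071049 -0.12676314  0.05710062]
[ 0.51775566 -0.14033996  0.054948  ]
[ 0.4892564  -0.18689852  0.00116255]
```

The wrist view agrees within 1 mm. I'll descend and grip.

```bash
python3 -m jog '0 0 0.03 -0.05 0.03 0.8 1; 0 0 0 0 0 1 1; 0 0 0 0 0 0.8 1; 0 0 0 0 0 0.5 1; 0 0 0 0 0 0.32 1; 0 0 0 0 0 0 1'
python3 -m jog '0 0 0 0 0 0 -1; 0 0 0 0 0 0 -1; 0 0 0 0 0 0 -1; 0 0 0 0 0 0 -1; 0 0 0 0 0 0 -1; 0 0 0 0 0 0 -1; 0 0 0 0 0 0 -1; 0 0 0 0 0 0 -1'
python3 -m jog '0 0 0 0 0 0 -1; 0 0 0 0 0 0 -1; 0 0 0 0 0 0 -1; 0 0 0 0 0 0 -1'
```

```text
clock: 4.38
tool_pos: [0.4873, -0.1365, 0.0336]
orientation: [-180.0, 0.0, 79.8]
force: [-0.0, -0.3, 0.5]
opening: 0.0873
clock: 5.38
tool_pos: [0.488, -0.1359, 0.0343]
orientation: [179.9, -0.0, 79.9]
force: [-1.1, 1.8, 7.0]
opening: 0.0618
clock: 5.88
tool_pos: [0.488, -0.1359, 0.0343]
orientation: [179.9, -0.0, 79.9]
force: [-1.4, 1.8, 6.3]
opening: 0.0618
```

```bash
python3 -m jog '0 0 0 0 0 -0.2 -1; 0 0 0 0 0 -0.5 -1; 0 0 0 0 0 -0.8 -1; 0 0 0 0 0 -0.9 -1; 0 0 0 0 0 -0.7 -1; 0 0 0 0 0 -0.3 -1; 0 0 0 0 0 0 -1'
python3 - <<'E'
from h import *
to(.490,.108,.17,79)
p,d=vision.snapshot("wrist"); cv2.imwrite("pics/w2.png",p[:,:,::-1]); np.save("w2.npy",d)
E
```

```text
clock: 6.75
tool_pos: [0.4874, -0.1359, 0.1697]
orientation: [180.0, -0.0, 79.8]
force: [-0.3, 0.3, -5.8]
opening: 0.0617
t 6.75 pos [ 0.4874 -0.1359  0.1697] rpy [ 1.7999e+02 -3.0000e-02  7.9830e+01] F [-0.3  0.3 -5.8] op 0.0617
shift units [ 6.01 -1.01 -0.  ] turn units [ 0.   -0.    0.15] shift after turn [ 6.   -1.1  -0.01]
```

View pics/w2.png

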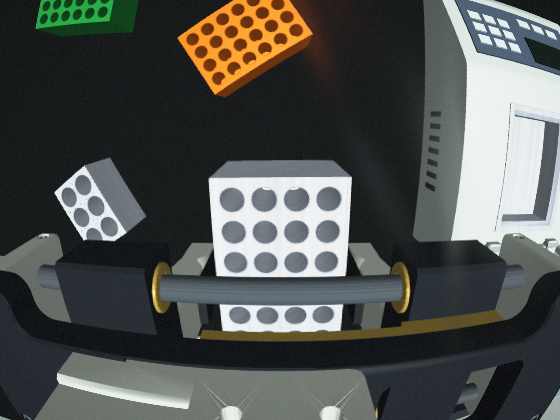

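The block is held level (weight 5.8 N, opening 61.7 mm). I'll move halfway and measure the chamber with the wrist camera.

```bash
python3 -m jog '0 0 0.14 0.5 -0.4 -0.2 -1; 0 0 0 0.8 -0.6 -0.2 -1; 0 0 0 0.8 -0.6 0 -1; 0 0 0 0.5 -0.4 0 -1; 0 0 0 0.1 0 0 -1; 0 0 0 0 0 0 -1'
python3 - <<'E'
from h import *
to(.490,.108,.17,79)
p,d=vision.snapshot("wrist"); cv2.imwrite("pics/w3.png",p[:,:,::-1]); np.save("w3.npy",d)
E
```

```text
clock: 7.55
tool_pos: [0.429, -0.0149, 0.1849]
orientation: [-179.9, 0.1, 79.1]
force: [0.5, -0.4, -4.6]
opening: 0.062
t 7.55 pos [ 0.429  -0.0149  0.1849] rpy [-1.7993e+02  5.0000e-02  7.9090e+01] F [ 0.5 -0.4 -4.6] op 0.062
shift units [3.31 0.92 0.37] turn units [-0.01  0.01  0.02] shift after turn [3.31 0.91 0.37]
```

View pics/w3.png

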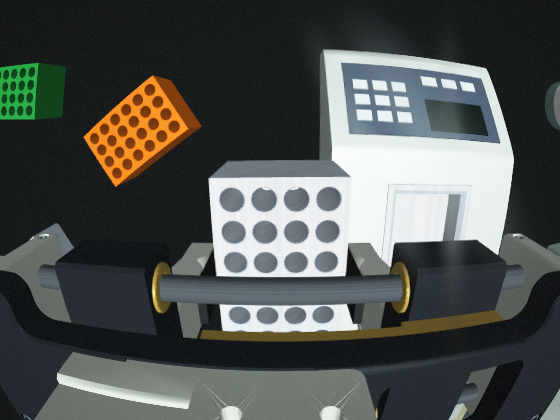

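Run:
```python
import cv2
im=cv2.imread('pics/w3.png'); cv2.imwrite('pics/w3c.png',cv2.resize(im[165:265,370:530],(800,500),interpolation=cv2.INTER_CUBIC))
```

```text
(no output)
```

View pics/w3c.png

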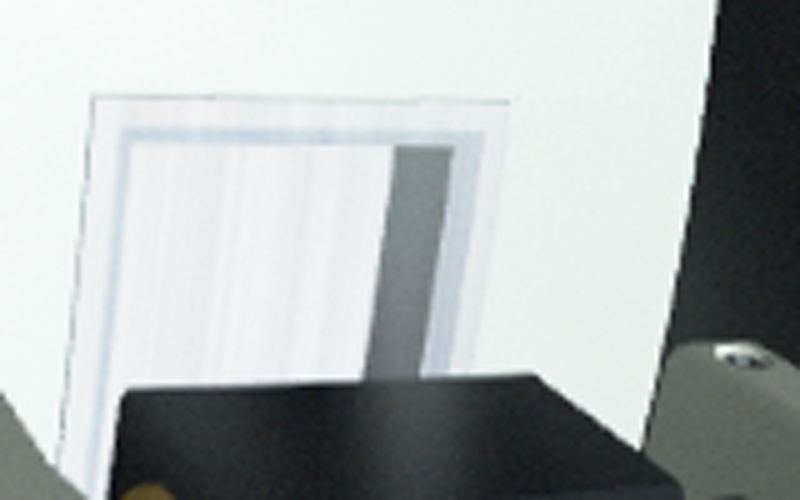

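Run:
```python
from h import *
yaw=np.radians(-11);R=np.array([[np.cos(yaw),-np.sin(yaw)],[np.sin(yaw),np.cos(yaw)]])
def f(n,u,v,z=.09):
    p=wplane(370+u/5,165+v/5,z)[:2]; q=(p-[.49,.108])@R; print(n,p.round(4),'bath-rel chamber est',(q*1000).round(1))
f('oL',93,96);f('oR',512,101);f('oLb',60,465);f('oRb',470,375)
f('bL',120,128);f('bR',487,131);f('bRb',450,375);f('iL',130,143,.086);f('iR',455,146,.086);f('iRb',420,375,.086)
f('bLb',90,490)
# block in tool frame, top plane tool z
o=ctrl.get_obs()
for z in(-.0215,):
  for u,v in[(209.5,180.5),(351,178)]:
    a,d=wray(u,v);t=(z-a[2])/d[2];print('blk tool',((a+t*d)*1000).round(1))
```

```text
oL [0.4246 0.0769] bath-rel chamber est [-58.3 -43. ]
oR [0.4396 0.159 ] bath-rel chamber est [-59.2  40.5]
oLb [0.4901 0.0651] bath-rel chamber est [  8.3 -42.1]
oRb [0.4914 0.1492] bath-rel chamber est [-6.5 40.8]
bL [0.4309 0.0811] bath-rel chamber est [-52.9 -37.7]
bR [0.4442 0.1532] bath-rel chamber est [-53.6  35.7]
bRb [0.4904 0.1447] bath-rel chamber est [-6.6 36.1]
iL [0.435  0.0839] bath-rel chamber est [-49.4 -34.1]
iR [0.4472 0.1484] bath-rel chamber est [-49.7  31.5]
iRb [0.4909 0.1401] bath-rel chamber est [-5.2 31.7]
bLb [0.4964 0.0704] bath-rel chamber est [ 13.5 -35.7]
blk tool [-30.  -48.2 -21.5]
blk tool [ 31.2 -49.3 -21.5]
```

Wrist and fixed views agree: with the grip offset, the TCP should go to about (0.4906, 0.1063) at yaw 79.3°. I'll move over the chamber.

```bash
python3 -m jog '0 0 0 0.5 0.15 0 -1; 0 0 0 0.8 0.25 0 -1; 0 0 0 0.9 0.25 0 -1; 0 0 0 0.7 0.2 0 -1; 0 0 0 0.35 0.1 0 -1; 0 0 0 0 0 0 -1'
python3 - <<'E'
from h import *
to(.4906,.1063,.135,79.3)
E
```

```text
clock: 8.35
tool_pos: [0.4915, 0.1061, 0.1852]
orientation: [-180.0, 0.0, 79.1]
force: [-1.2, -1.1, -4.9]
opening: 0.0618
t 8.35 pos [0.4915 0.1061 0.1852] rpy [-1.7995e+02  5.0000e-02  7.9080e+01] F [-1.2 -1.1 -4.9] op 0.0618
shift units [ 0.   -0.02  1.26] turn units [-0.01  0.01 -0.04] shift after turn [ 0.   -0.02  1.26]
```

```bash
python3 -m jog '0 0 -0.04 0 -0.02 0.4 -1; 0 0 0 0 0 0.5 -1; 0 0 0 0 0 0.3 -1; 0 0 0 0 0 0.05 -1; 0 0 0 0 0 0 -1'
python3 - <<'E'
from h import *
to(.4906,.1063,.098,79.3)
for n in ("wrist","side","scene"):
    p,d=vision.snapshot(n); cv2.imwrite(f"pics/{n}4.png",p[:,:,::-1])
    if n!="wrist":
        c=proj(n,(.49,.11,.1)); x,y=map(int,c); cv2.imwrite(f"pics/{n}4c.png",cv2.resize(np.ascontiguousarray(p[y-60:y+60,x-80:x+80,::-1]),(800,600),interpolation=cv2.INTER_CUBIC))
E
```

```text
clock: 8.98
tool_pos: [0.4908, 0.1055, 0.1362]
orientation: [180.0, -0.0, 79.3]
force: [0.5, -0.2, -5.4]
opening: 0.0618
t 8.97 pos [0.4908 0.1055 0.1362] rpy [ 1.7997e+02 -1.0000e-02  7.9270e+01] F [ 0.5 -0.2 -5.4] op 0.0618
shift units [ 0.02 -0.01  0.96] turn units [ 0.01 -0.   -0.  ] shift after turn [ 0.02 -0.01  0.96]
```

View pics/side4c.png

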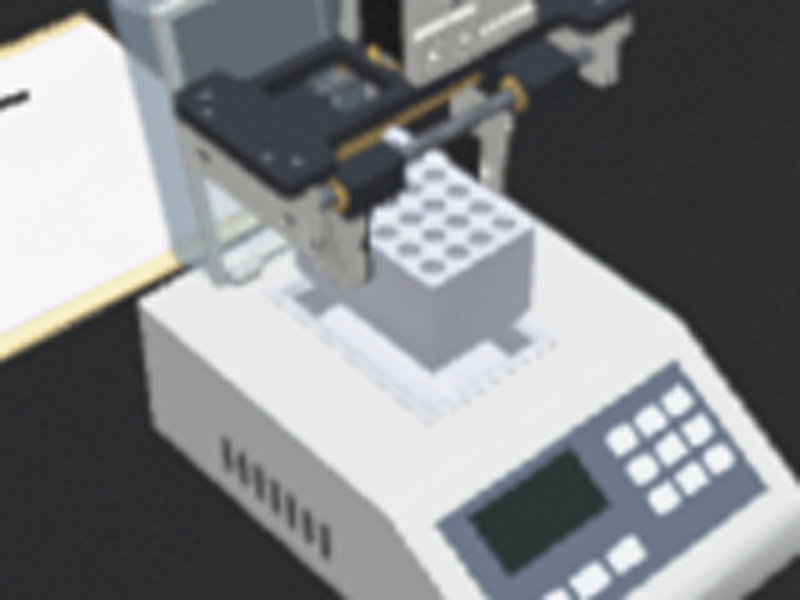

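View pics/scene4c.png

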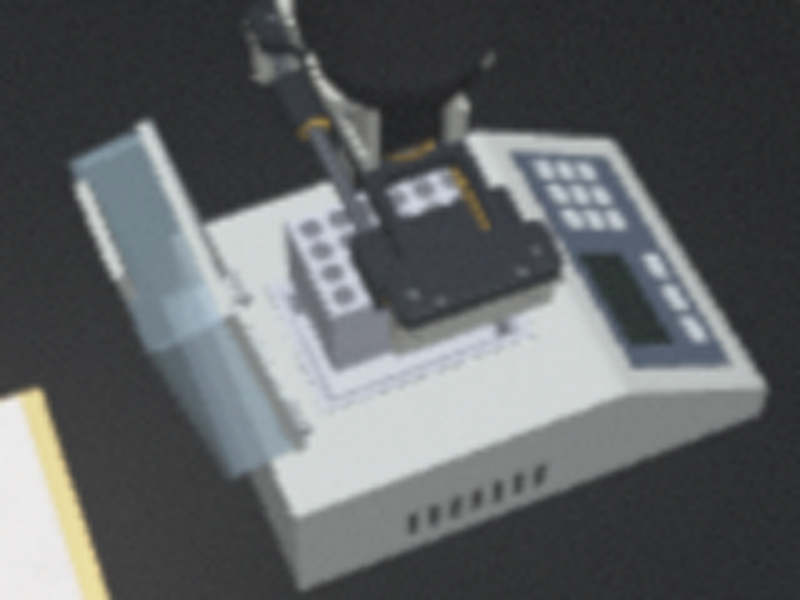

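View pics/wrist4.png

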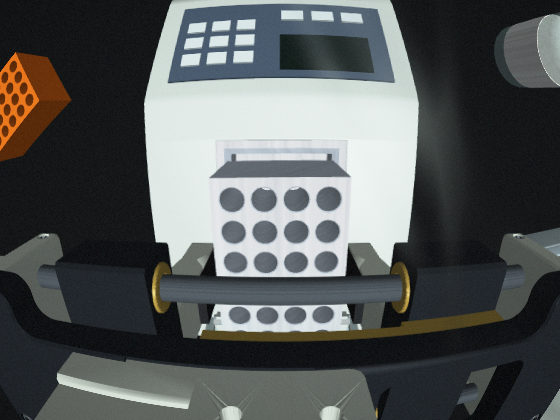

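The block hangs square over the chamber, about 1 mm to the right. I'll correct that, then lower it in steps while watching the force.

```bash
python3 -m jog '0 0 0 0.03 0 0.2 -1; 0 0 0 0 0 0.15 -1; 0 0 0 0 0 0.1 -1; 0 0 0 0 0 0 -1'; python3 -m jog '0 0 0 0 0 0.1 -1; 0 0 0 0 0 0 -1'
```

```text
clock: 9.62
tool_pos: [0.4904, 0.1066, 0.1173]
orientation: [-180.0, 0.0, 79.3]
force: [0.1, 0.6, -5.4]
opening: 0.0617
clock: 9.88
tool_pos: [0.4905, 0.1067, 0.1135]
orientation: [-180.0, 0.0, 79.3]
force: [-0.4, 0.3, -6.0]
opening: 0.0618
```

```bash
python3 -m jog '0 0 0 0 0 0.1 -1; 0 0 0 0 0 0.1 -1; 0 0 0 0 0 0 -1'; python3 -m jog '0 0 0 0 0 0.1 -1; 0 0 0 0 0 0.05 -1; 0 0 0 0 0 0 -1'
```

```text
clock: 10.25
tool_pos: [0.4904, 0.1066, 0.1053]
orientation: [-180.0, 0.0, 79.3]
force: [0.8, 1.0, -4.6]
opening: 0.0618
clock: 10.62
tool_pos: [0.4905, 0.1067, 0.0995]
orientation: [-180.0, 0.0, 79.3]
force: [0.2, -0.3, -5.3]
opening: 0.0619
```

```bash
python3 -m jog '0 0 0 0 0 0.03 -1; 0 0 0 0 0 0 -1'; python3 -m jog '0 0 0 0 0 0.03 -1; 0 0 0 0 0 0 -1'
```

```text
clock: 10.88
tool_pos: [0.4907, 0.1068, 0.0985]
orientation: [-180.0, -0.0, 79.3]
force: [-0.1, -0.3, -5.9]
opening: 0.0617
clock: 11.12
tool_pos: [0.4908, 0.1068, 0.0983]
orientation: [180.0, -0.0, 79.3]
force: [-4.2, 0.3, 5.2]
opening: 0.0618
```

Contact came at exactly the predicted height, 0.0983. Releasing now.

```bash
python3 -m jog '0 0 0 0 0 0.02 -1; 0 0 0 0 0 0 -1'; python3 -m jog '0 0 0 0 0 0 0.3; 0 0 0 0 0 0 1; 0 0 0 0 0 0 1; 0 0 0 0 0 0 1; 0 0 0 0 0 0 1; 0 0 0 0 0 0 1;0 0 0 0 0 0 1'; python3 -m jog '0 0 0 0 0 -0.3 1; 0 0 0 0 0 -0.8 1; 0 0 0 0 0 -0.9 1; 0 0 0 0 0 -1 1; 0 0 0 0 0 -0.8 1; 0 0 0 0 0 -0.4 1; 0 0 0 0 0 0 1'
python3 - <<'E'
from h import *
for n in ("wrist","side","scene"):
    p,d=vision.snapshot(n); cv2.imwrite(f"pics/{n}5.png",p[:,:,::-1]); np.save(f"{n}5.npy",d)
    if n!="wrist":
        c=proj(n,(.52,.11,.13)); x,y=map(int,c); cv2.imwrite(f"pics/{n}5c.png",cv2.resize(np.ascontiguousarray(p[y-60:y+60,x-80:x+80,::-1]),(800,600),interpolation=cv2.INTER_CUBIC))
        W=cloud(n,d); m=(np.hypot(W[...,0]-.490,W[...,1]-.107)<.06)&(np.abs(W[...,2]-.12)<.015); p=W[m]
        print(n,m.sum(),np.percentile(p[:,2],[5,25,50,75,95]).round(4), cv2.minAreaRect((p[:,:2]*1000).astype(np.float32)))
E
```

```text
clock: 11.38
tool_pos: [0.4908, 0.1068, 0.0983]
orientation: [179.9, -0.0, 79.3]
force: [-8.5, -0.9, 13.4]
opening: 0.0618
clock: 12.25
tool_pos: [0.4906, 0.1067, 0.0965]
orientation: [-180.0, 0.0, 79.3]
force: [-0.6, 0.4, 0.2]
opening: 0.0874
clock: 13.12
tool_pos: [0.491, 0.107, 0.2655]
orientation: [179.9, -0.1, 79.3]
force: [-0.5, 0.3, -0.4]
opening: 0.087
side 991 [0.1081 0.115  0.1193 0.1208 0.1223] ((488.8421325683594, 107.42578125), (64.46682739257812, 98.80694580078125), 79.45393371582031)
scene 877 [0.1066 0.1131 0.118  0.1196 0.1213] ((490.7170104980469, 107.9306869506836), (65.004638671875, 96.36814880371094), 79.8719711303711)
```

View pics/side5c.png

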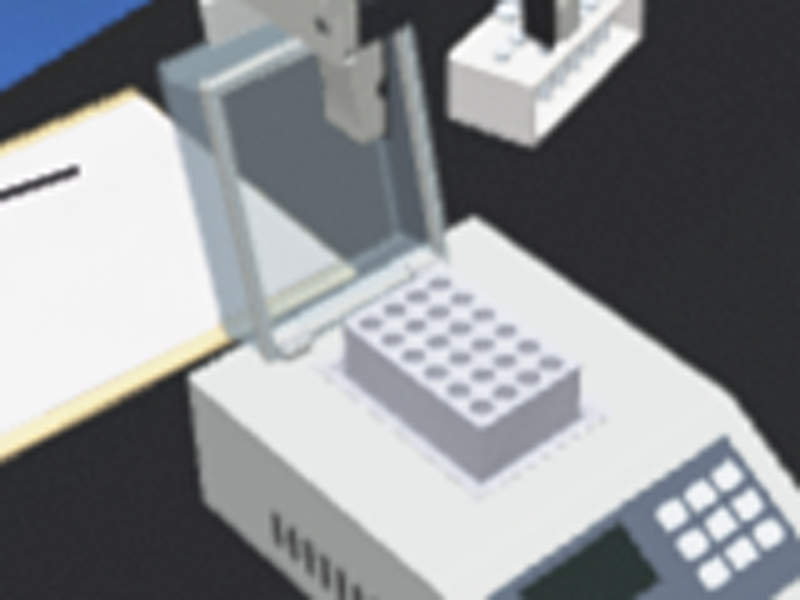

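View pics/wrist5.png

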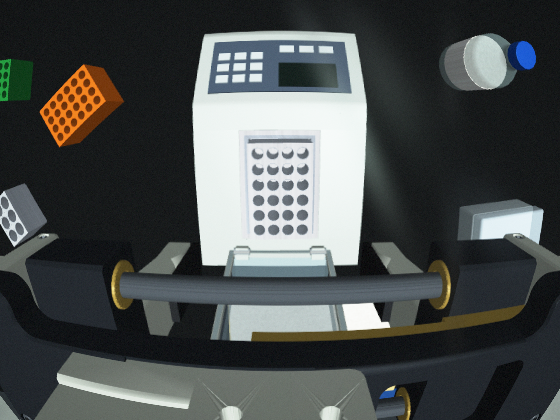

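The block sits flat with its top at about 0.120, which is 30 mm proud, so it's seated. For the cover, I'll shut the fingers, go behind it and sweep it forward and down. First the arc waypoints.

Run:
```python
from h import *
o=ctrl.get_obs();print(o['tool_pos'],o['orientation'])
d=np.load('side5.npy')
yaw=np.radians(-10.7);R=np.array([[np.cos(yaw),-np.sin(yaw)],[np.sin(yaw),np.cos(yaw)]])
for n in("side","scene"):
    W=cloud(n,np.load(f"{n}5.npy"));q=(W[...,:2]-[.490,.1065])@R
    m=(np.abs(q[...,1])<.027)&(W[...,2]>.15)&(W[...,2]<.275)&(q[...,0]>.06)&(q[...,0]<.2)
    p=np.c_[q[m][:,0],W[m][:,2]]
    for z in np.arange(.16,.275,.015):
        k=np.abs(p[:,1]-z)<.0075
        if k.sum():print(n,round(z,3),k.sum(),np.percentile(p[k,0],[3,50,97]).round(3))
for th in [1.74,1.6,1.45,1.3,1.15,1.,.85,.7,.55,.4,.25,.1,0]:
    P=np.array([73-145*np.cos(th)+42*np.sin(th)+9.5, 91+145*np.sin(th)+42*np.cos(th)]);print(th,P.round(1))
```

```text
[0.48996987 0.10651211 0.26317553] [-1.79890898e+02  7.31789868e-02  7.92651872e+01]
side 0.16 107 [0.122 0.125 0.128]
side 0.175 112 [0.125 0.128 0.131]
side 0.19 113 [0.129 0.131 0.134]
side 0.205 34 [0.13  0.132 0.135]
side 0.22 14 [0.131 0.135 0.139]
side 0.235 143 [0.101 0.125 0.14 ]
side 0.25 19 [0.139 0.141 0.144]
scene 0.22 100 [0.12  0.131 0.137]
scene 0.235 236 [0.103 0.115 0.14 ]
scene 0.25 55 [0.141 0.145 0.147]
1.74 [148.3 226.9]
1.6 [128.7 234.7]
1.45 [106.7 240. ]
1.3 [ 84.2 242. ]
1.15 [ 61.6 240.5]
1.0 [ 39.5 235.7]
0.85 [ 18.4 227.7]
0.7 [ -1.3 216.5]
0.55 [-19.2 202.6]
0.4 [-34.7 186.2]
0.25 [-47.6 167.6]
0.1 [-57.6 147.3]
0 [-62.5 133. ]
```

```bash
python3 -m jog '0 0 0 0 0 -0.5 -1; 0 0 0 0 0 -0.7 -1; 0 0 0 0 0.3 0 -1; 0 0 0 0 0.6 0 -1; 0 0 0 0 0.8 0 -1; 0 0 0 0 0.9 0 -1; 0 0 0 0 0.9 0 -1; 0 0 0 0 0.6 0 -1'; python3 -m jog '0 0 0 0 0.3 0 -1; 0 0 0 0 0 0 -1; 0 0 0 0 0 0 -1'
```

```text
clock: 14.28
tool_pos: [0.6529, 0.0756, 0.3095]
orientation: [-179.8, 0.1, 79.2]
force: [0.5, 0.4, 0.0]
opening: 0.0129
clock: 14.65
tool_pos: [0.663, 0.0741, 0.3124]
orientation: [-180.0, 0.0, 79.3]
force: [0.1, 0.0, -0.6]
opening: 0.0001
```

```bash
python3 -m jog '0 0 0 0 0 0.5 -1; 0 0 0 0 0 0.8 -1; 0 0 0 0 0 0.7 -1; 0 0 0 0 0 0.28 -1; 0 0 0 0 0 0 -1'
python3 - <<'E'
from h import *
for n in ("side",):
    p,d=vision.snapshot(n); c=proj(n,(.6,.09,.22)); x,y=map(int,c); y=max(y,75);cv2.imwrite(f"pics/{n}6c.png",cv2.resize(np.ascontiguousarray(p[y-75:y+75,x-100:x+100,::-1]),(800,600),interpolation=cv2.INTER_CUBIC))
E
```

```text
clock: 15.28
tool_pos: [0.6632, 0.0741, 0.2216]
orientation: [-180.0, 0.0, 79.3]
force: [0.4, 0.5, 0.3]
opening: 0.0006
```

View pics/side6c.png

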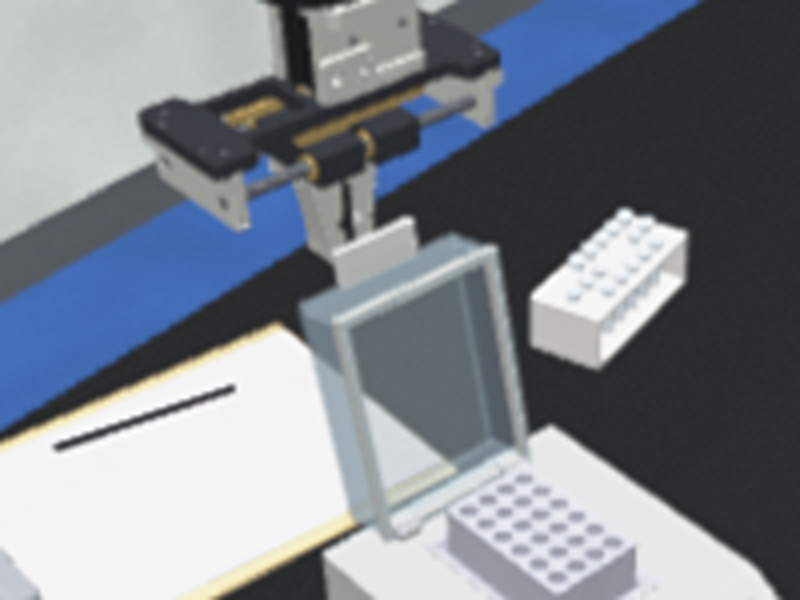

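The fingers are shut behind the tab, centred on it. Starting the sweep.

```bash
python3 -m jog '0 0 0 0 -0.3 0 -1; 0 0 0 0 -0.3 -0.05 -1; 0 0 0 0 -0.3 -0.05 -1; 0 0 0 0 -0.3 -0.05 -1; 0 0 0 0 -0.3 -0.1 -1; 0 0 0 0 -0.3 -0.05 -1'
python3 -m jog '0 0 0 0 -0.3 -0.03 -1; 0 0 0 0 -0.3 0 -1; 0 0 0 0 -0.3 0 -1; 0 0 0 0 -0.3 0.03 -1'
python3 - <<'E'
from h import *
o=ctrl.get_obs();yaw=np.radians(-10.7);R=np.array([[np.cos(yaw),-np.sin(yaw)],[np.sin(yaw),np.cos(yaw)]])
print((o['tool_pos'][:2]-[.490,.1065])@R,o['tool_pos'][2],o['force'])
for n in ("side",):
    p,d=vision.snapshot(n); c=proj(n,(.55,.09,.2)); x,y=map(int,c); y=max(y,75);cv2.imwrite(f"pics/{n}7c.png",cv2.resize(np.ascontiguousarray(p[y-75:y+75,x-100:x+100,::-1]),(800,600),interpolation=cv2.INTER_CUBIC))
E
```

```text
clock: 16.08
tool_pos: [0.5919, 0.0876, 0.2335]
orientation: [-180.0, -0.0, 79.3]
force: [2.4, 0.1, 0.1]
opening: 0.0003
clock: 16.58
tool_pos: [0.5447, 0.0964, 0.233]
orientation: [-180.0, 0.0, 79.3]
force: [2.2, -0.6, 0.8]
opening: 0.0002
[0.05559277 0.00023986] 0.23303352834148652 [ 2.21238203 -0.59097549  0.77343485]
```

View pics/side7c.png

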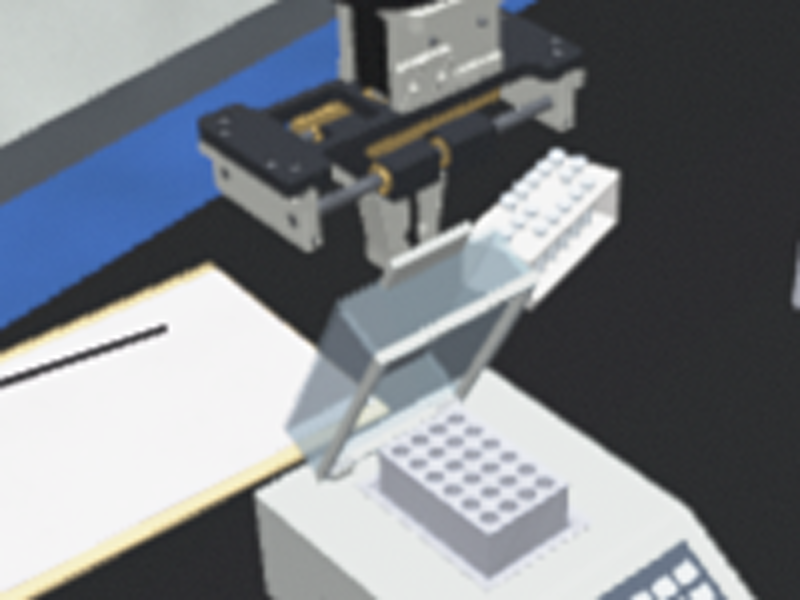

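```bash
python3 -m jog '0 0 0 0 -0.3 0 -1; 0 0 0 0 -0.3 0.05 -1; 0 0 0 0 -0.3 0.1 -1; 0 0 0 0 -0.25 0.13 -1; 0 0 0 0 -0.25 0.15 -1; 0 0 0 0 -0.25 0.17 -1; 0 0 0 0 -0.22 0.18 -1; 0 0 0 0 -0.2 0.2 -1'
python3 - <<'E'
from h import *
o=ctrl.get_obs();yaw=np.radians(-10.7);R=np.array([[np.cos(yaw),-np.sin(yaw)],[np.sin(yaw),np.cos(yaw)]])
print((o['tool_pos'][:2]-[.490,.1065])@R,o['tool_pos'][2],o['force'])
for n in ("side",):
    p,d=vision.snapshot(n); c=proj(n,(.52,.09,.2)); x,y=map(int,c); y=max(y,75);cv2.imwrite(f"pics/{n}8c.png",cv2.resize(np.ascontiguousarray(p[y-75:y+75,x-100:x+100,::-1]),(800,600),interpolation=cv2.INTER_CUBIC))
E
```

```text
clock: 17.62
tool_pos: [0.4636, 0.1118, 0.1936]
orientation: [-180.0, 0.0, 79.3]
force: [1.1, -0.6, 0.7]
opening: 0.0008
[-0.02688507  0.00030901] 0.19355598878141198 [ 1.09428131 -0.59632666  0.73146473]
```

View pics/side8c.png

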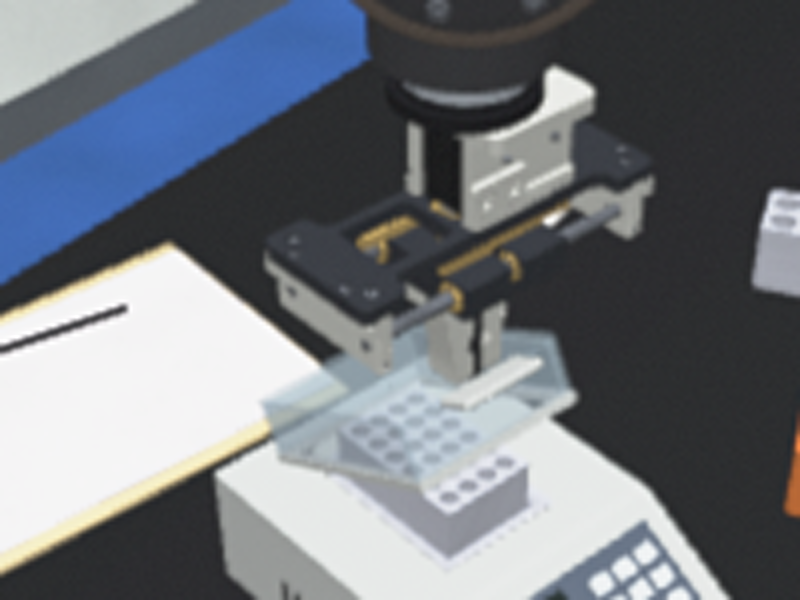

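```bash
python3 -m jog '0 0 0 0 -0.18 0.22 -1; 0 0 0 0 -0.17 0.23 -1; 0 0 0 0 -0.15 0.24 -1; 0 0 0 0 -0.13 0.25 -1; 0 0 0 0 -0.1 0.25 -1; 0 0 0 0 -0.07 0.15 -1; 0 0 0 0 0 0.1 -1; 0 0 0 0 0 0 -1'
```

```text
clock: 18.68
tool_pos: [0.4329, 0.1176, 0.1363]
orientation: [-180.0, 0.0, 79.3]
force: [0.4, -0.5, 0.9]
opening: 0.0005
```

```bash
python3 -m jog '0 0 0 0 0 0.05 -1; 0 0 0 0 0 0.03 -1; 0 0 0 0 0 0 -1';python3 -m jog '0 0 0 0 0 0.04 -1; 0 0 0 0 0 0 -1'
```

```text
clock: 19.05
tool_pos: [0.433, 0.1177, 0.1334]
orientation: [180.0, -0.0, 79.3]
force: [-0.0, 0.4, 0.5]
opening: 0.0003
clock: 19.3
tool_pos: [0.4331, 0.1177, 0.1331]
orientation: [180.0, -0.0, 79.3]
force: [-6.7, -0.7, 15.7]
opening: 0.0003
```

Hard stop at 0.133, exactly the shut height. I'll press a touch more, back off and check.

```bash
python3 -m jog '0 0 0 0 0 0.02 -1; 0 0 0 0 0 0 -1';python3 -m jog '0 0 0 0 0 -0.2 -1; 0 0 0 0 0 -0.5 -1; 0 0 0 0 0 -0.8 -1; 0 0 0 0 -0.3 -0.8 -1; 0 0 0 0 -0.5 -0.8 -1; 0 0 0 0 0 -0.5 -1; 0 0 0 0 0 0 -1; 0 0 0 0 0 0 -1'
python3 - <<'E'
from h import *
yaw=np.radians(-10.7);R=np.array([[np.cos(yaw),-np.sin(yaw)],[np.sin(yaw),np.cos(yaw)]])
for n in ("side","scene"):
    p,d=vision.snapshot(n); cv2.imwrite(f"pics/{n}9.png",p[:,:,::-1]);c=proj(n,(.49,.10,.12)); x,y=map(int,c);cv2.imwrite(f"pics/{n}9c.png",cv2.resize(np.ascontiguousarray(p[y-60:y+60,x-80:x+80,::-1]),(800,600),interpolation=cv2.INTER_CUBIC))
    W=cloud(n,d);q=(W[...,:2]-[.490,.1065])@R
    m=(np.abs(q[...,1])<.05)&(W[...,2]>.125)&(W[...,2]<.145)
    for a in np.arange(-.1,.09,.02):
        k=m&(np.abs(q[...,0]-a)<.01)
        if k.sum()>3:print(n,round(a,2),k.sum(),np.median(W[...,2][k]).round(4))
    print({t:[(round(r['score'],2),np.round(r['location'],3).tolist()) for r in nets.boxes_of(t,n)[:2]] for t in ('cover_tab','spare_block','tube_rack','bottle','tip_box')})
E
```

```text
clock: 19.55
tool_pos: [0.4331, 0.1178, 0.133]
orientation: [179.9, -0.0, 79.3]
force: [-10.8, -0.5, 23.6]
opening: 0.0003
clock: 20.55
tool_pos: [0.4011, 0.1235, 0.2743]
orientation: [-180.0, 0.0, 79.3]
force: [0.1, -0.1, -0.1]
opening: 0.0005
side -0.1 67 0.1331
side -0.08 228 0.1335
side -0.06 278 0.1337
side -0.04 283 0.1338
side -0.02 266 0.1337
side 0.0 249 0.1338
side 0.02 245 0.134
side 0.04 237 0.1339
side 0.06 230 0.134
side 0.08 28 0.1333
{'cover_tab': [(0.83, [0.475, 0.127, 0.135])], 'spare_block': [(0.97, [0.458, -0.308, 0.045])], 'tube_rack': [(0.33, [0.423, 0.153, 0.081])], 'bottle': [(0.97, [0.368, 0.395, 0.098])], 'tip_box': []}
scene -0.1 21 0.1315
scene -0.08 153 0.1323
scene -0.06 250 0.1322
scene -0.04 261 0.1323
scene -0.02 259 0.1322
scene 0.0 262 0.1322
scene 0.02 269 0.1323
scene 0.04 273 0.1327
scene 0.06 279 0.1323
scene 0.08 60 0.1319
{'cover_tab': [(0.63, [0.47, -0.311, 0.043]), (0.61, [0.494, 0.119, 0.131])], 'spare_block': [(0.86, [0.468, -0.311, 0.042])], 'tube_rack': [(0.7, [0.688, -0.204, 0.047])], 'bottle': [(0.82, [0.402, 0.392, 0.102])], 'tip_box': [(0.77, [0.638, 0.427, 0.069]), (0.51, [0.47, -0.314, 0.041])]}
```

View pics/side9c.png

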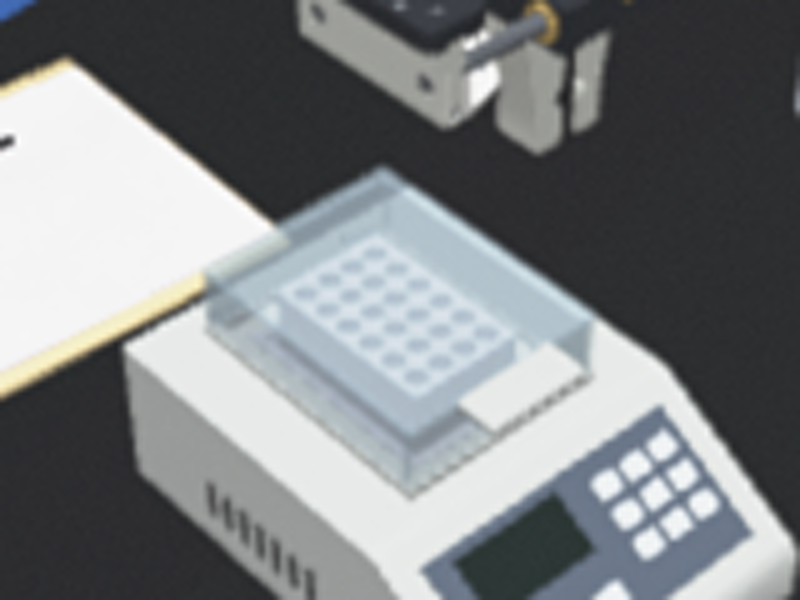

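View pics/scene9.png

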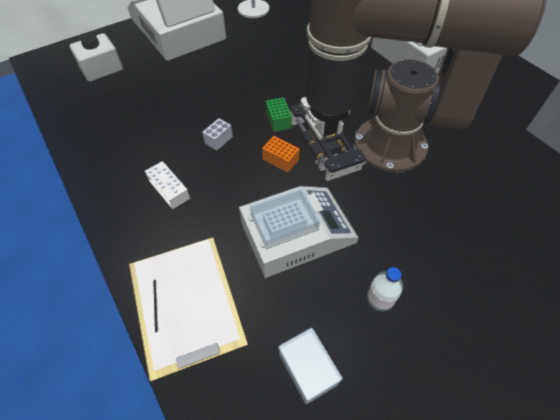

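The cover lies level at 0.133 over the seated block, with the gripper clear. In the scene view the other items are unmoved: spare block (217,133), rack (167,184), bottle (386,288) and tip box (310,365). Handing in.

```bash
python3 -c "
from plant import ctrl
ctrl.close_job(); print(ctrl.get_obs()['clock'])"
```

```text
the job is handed in; nothing more can be done
the job is handed in; nothing more can be done
```

The job is done and handed in at about 21 s of the 64 s allowed. I lowered the grey 24-well block into the dry bath's chamber and released it on the floor. I then closed the cover by sweeping it shut from behind with the closed fingers.

**Block:** It touched the floor at the height I expected (TCP at 0.098 m). Both fixed cameras then put its top at about 0.12 m, 30 mm proud of the flat top.

**Cover:** It met a hard stop at 0.133 m and stayed level at 0.132–0.134 m along its length after the gripper backed off. I pressed on it with up to about 26 N at the wrist.

**Other items:** The spare block, tube rack, bottle, tip box and the two look-alikes stand where they were in the pictures. The networks' positions for the named items agreed to within a few millimetres wherever they found the item in the same view before and after.

**Disagreements:** The networks missed or mislabelled a few things, such as the rack and tip box in the side view. I used the pictures to check those. The fixed and wrist cameras differed by 1–2 mm on the block and chamber, and I corrected for that before inserting the block.

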